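Set out hinge bolts and hold a hinge leaf in line

ROBOT

A 6-joint arm with a two-finger parallel gripper is mounted at the origin on a cart in front of the work surface, level with it; the furniture and walls round the work are solid. World frame = base frame: x ahead of the robot, y to its left, z up, the work surface at z = 0. Lengths are in mm, angles in rad, forces in N, time in s.
With the tool pointing down it reaches from about 350 to 775 mm from the base axis. Payload 7.3 kg.
Tool frame: the origin (TCP) lies between the finger pads; the fingertips stand 22 mm ahead of it and the grasp point (between the pads) lies 3 mm ahead of it (nose_length is the distance from the TCP to the fingertips, in mm); z points along the fingers, y is the direction in which the jaws open and shut (so a half turn about z gives the same grasp; the last joint's range is limited). The gripper opens to 92 mm and grips with 3 to 60 N. Pads are 19 mm wide; open, the fingers measure 130 mm over their backs; the gripper's body (75 mm by 190 mm) begins 47 mm behind the grasp point.
Start: joints at [1.038, 0.342, 1.524, -0, 1.275, -0.146], TCP at [198.032, 486.24, 219.441] pointing down, gripper open.
Joint ranges: [-2.53, 2.53], [-0.77, 2.02], [0.04, 2.7], [-1, 4.14], [0.28, 2.66], [-3.11, 3.11]. Speed limits (rad/s): [2.57, 2.57, 3.14, 3.14, 3.14, 3.14].

INTERFACE

Orientations are given as [roll, pitch, yaw] about the fixed x, y, z axes, in that order (R = Rz(yaw) Ry(pitch) Rx(roll)).
In Python, from plant import get_obs, capture, close_job, nose_length gives the robot as it stands.
- The arm moves only by the tool step_arm, never from a script. Its argument "increments" is text: rows parted by semicolons, each of 7 numbers parted by spaces: the turn, a rotation vector about the tool's x, y, z in rad, then the shift along the tool's x, y, z in mm, then the opening, from -1 (shut) to 1 (fully open). A call has 1 to 20 rows; each row is the pose to reach, as a shift and turn from the pose commanded when the call began, along the tool's axes at that moment; what a row does not reach only later rows make up. A row lasts 1/8 s, in which the tool goes at most 62.5 mm and 10.7 degrees, less where a joint would pass 70% of its speed; a pose out of reach is approached as far as the arm can. A call with a gripper value outside its range is refused whole. The fingers move at their own pace and stop on an object; the grip force is fixed at half the most. Time passes only in rows, so rows that repeat a pose let the fingers close. It gives the time, the measured TCP pose, the force and the opening at its end, in the units of the state.
- get_obs(): the state, without advancing time (a new reading comes with each control period).
- capture(name): name is "side" or "top"; returns a dict with "frame" (400x640x3 uint8, red, green, blue), "K" (3x3 intrinsics, pixels), "distortion" ([k1, k2, p1, p2, k3] as OpenCV has them; the pictures are not rectified), "extrinsics" (4x4, takes a point from world to camera coordinates). Camera axes: x right, y down, z forward; pixel columns grow to the right and rows downward; lengths in mm; the calibration is good to about 2 mm. A picture is of the moment at which its call begins. There is no depth.
- close_job(): hands the job in, once; it reports no verdict.
The state is a dict: "time": time; "joint_positions": joint angles; "dq": joint speeds; "tau": joint torques, N m; "tool_pos": TCP position; "tcp_rot": TCP orientation; "contact_force": force on the tool from outside, world axes, zero at the start; "moment": the same for the moment, N m; "grip_width": finger opening in mm.
Only numpy, scipy, OpenCV 4.12 (cv2) and the standard library are available. Lean on these libraries where they do the work, as an engineer would, in place of code of your own. Each camera call takes 0.05 s, during which the arm holds its last target.

TASK

We are refitting the hinge of the cold-store hatch. First put exactly two of the four loose bolts into the open metal tray, leaving the other two out of it. Then lift the loose hinge leaf upright out of its white rack, lower its knuckle between the two fixed knuckles of the jamb block until it sits in the V rest and all three holes line up for the pin, and finish still gripping the leaf there, upright: do not let go. Do not shift the grinding disc, the star knob or the hinged tin.

Things in the scene. Friction and masses are not known exactly. Their poses are not given: they have to be found in the camera images.
- leaf: Loose 0.14 kg steel hinge leaf, upright in the rack, knuckle down. Origin: middle of its knuckle, on the hole's axis, 24 mm above the table at the start. y = hole axis, z = up the plate, x = plate normal. Knuckle: tube 24 mm outside, 13 mm hole, 26 mm long (y). Plate over it: 8 mm thick (x), 70 mm wide (y), z = 18 to 80 mm. Same when turned half round. Nothing locks it in the V rest: hold it.
- leaf_grip (a point): Point in the middle of the leaf's plate, 65 mm above the leaf's origin (89 mm above the table at the start), where the plate can be gripped across its 8 mm (x). From z = 44 mm over the leaf's origin to the plate's top at 80 mm both faces are free. Two 11 mm bolt holes lie lower, at z = 32, y = +-22 mm.
- leaf_rack: White plastic rack fixed to the table, base 60 (x) x 96 (y) mm, origin under its centre on the table. Two slotted posts at y = +-27 mm carry the leaf's shoulders in an 11 mm wide slot along y, 20 mm deep, open at the top; post tops 62 mm above the table. Same axes as the leaf in it; the leaf lifts straight up.
- jamb_block: Metal jamb block fixed to the table, base 70 (x) x 110 (y) mm, 57 mm high, origin under its centre on the table. Two fixed knuckles (24 mm outside, 13 mm hole, 22 mm long, centred at y = +-28 mm) stand on pillars, holes along y. Between them is a gap 34 mm wide (y), open at the top, with a V rest of two 45 degree flanks in it.
- jamb_axis (a point): Point on the fixed knuckles' axis, midway between them, 45 mm above the table; same axes as jamb_block (y = hole axis). A knuckle resting in the V rest has its centre here.
- bolt_tray: Open rectangular steel tray fixed to the table, 80 (x) x 100 (y) mm outside, walls 22 mm high, 3 mm thick, floor 3 mm. Origin under its centre on the table.
- bolt_0: One of four alike steel bolts, standing on its head on the table: head 20 mm across and 8 mm high, threaded shank 10 mm across, 40 mm high over all. Origin: centre of the head's underside; z along the shank, up at the start. 35 g.
- bolt_1: One of four alike steel bolts, standing on its head on the table: head 20 mm across and 8 mm high, threaded shank 10 mm across, 40 mm high over all. Origin: centre of the head's underside; z along the shank, up at the start. 35 g.
- bolt_2: One of four alike steel bolts, standing on its head on the table: head 20 mm across and 8 mm high, threaded shank 10 mm across, 40 mm high over all. Origin: centre of the head's underside; z along the shank, up at the start. 35 g.
- bolt_3: One of four alike steel bolts, standing on its head on the table: head 20 mm across and 8 mm high, threaded shank 10 mm across, 40 mm high over all. Origin: centre of the head's underside; z along the shank, up at the start. 35 g.
- burr_disc_0: Grinding disc lying flat, 70 mm across, 11 mm high, origin under its centre; leave it alone.
- spare_knob: Black star knob with a stud up, 43 mm across, 38 mm high, origin under its centre; leave it alone.
- parts_tin: Small closed hinged tin, 74 x 100 x 25 mm, origin under its centre; leave it alone.

How it is judged:
By the outcome, as a careful person would: the job done as asked, in the order asked, and still so for the second after the job is handed in, while the arm keeps its last pose, push and grip.
It also fails if it takes over 58 s, if anything falls off the work surface, if the arm or the gripper's body presses on something with over 40 N, if the wrist force passes 120 N, or if a joint passes its speed limit or range.

## Working session

There is one attempt and no reset: what is moved stays moved. The work goes in short steps, Python scripts to look and compute and a tool call to move; the robot and the scene stay as the last step left them, time stands still between calls to the robot, and variables do not carry over. Pictures are saved under pics/ and viewed, and the job is handed in when it is done.

Besides the shell and the picture viewer there is one more tool, called after "Request:" by a JSON object that holds its "name" and its "arguments". step_arm: Moves the arm, as the interface text tells. Its arguments: {"type":"object","properties":{"increments":{"type":"string"}},"required":["increments"]}

```bash
ls; mkdir -p pics
python3 - <<'E'
from plant import *
import cv2,numpy as np
print(get_obs(), nose_length)
for n in("side","top"):
    c=capture(n); cv2.imwrite(f"pics/{n}0.png",c["frame"][:,:,::-1]); print(n,c["K"],c["distortion"],c["extrinsics"])
    np.savez(f"{n}0.npz",**c)
E
```

```text
pics
{'time': 0.0, 'joint_positions': array([ 1.03800888e+00,  3.42723269e-01,  1.52502546e+00, -6.04975189e-07,
        1.27536668e+00, -1.45951225e-01]), 'dq': array([-0.00060821,  0.00014494,  0.00028891,  0.0001687 , -0.00054891,
       -0.00061653]), 'tau': array([ 2.68874510e-04, -4.31248319e+01, -2.44213575e+01,  7.17106042e-02,
        5.60665154e-02, -9.83144105e-05]), 'tool_pos': array([197.80573899, 485.86516182, 218.74172935]), 'tcp_rot': array([-3.14008600e+00, -2.20887917e-04,  2.75475644e+00]), 'contact_force': array([ 0.32335438, -0.46395117, -0.39317777]), 'moment': array([-0.06412627,  0.01371405, -0.01509261]), 'grip_width': 91.82898569543178} 22.0
side [[423.10208192   0.         323.22011476]
 [  0.         423.10208192 206.76099388]
 [  0.           0.           1.        ]] [-0.01421507  0.          0.          0.          0.        ] [[ 9.28708894e-01 -3.70090096e-01  2.30891905e-02 -4.43721503e+02]
 [-2.19320611e-01 -5.98439928e-01 -7.70563510e-01  2.82478759e+02]
 [ 2.98995417e-01  7.10565250e-01 -6.36944870e-01  6.84258248e+02]
 [ 0.00000000e+00  0.00000000e+00  0.00000000e+00  1.00000000e+00]]
top [[455.53109445   0.         321.47507418]
 [  0.         455.53109445 198.06791233]
 [  0.           0.           1.        ]] [-0.107655  0.        0.        0.        0.      ] [[ 1.22164124e-02 -9.99901565e-01  6.90063870e-03  1.40595614e+02]
 [-9.96462177e-01 -1.27476838e-02 -8.30700116e-02  5.72655045e+02]
 [ 8.31498018e-02 -5.86140794e-03 -9.96519821e-01  9.74322422e+02]
 [ 0.00000000e+00  0.00000000e+00  0.00000000e+00  1.00000000e+00]]
```

View pics/side0.png

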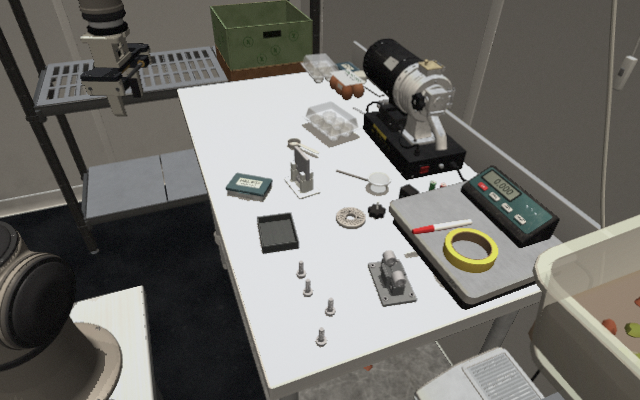

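View pics/top0.png

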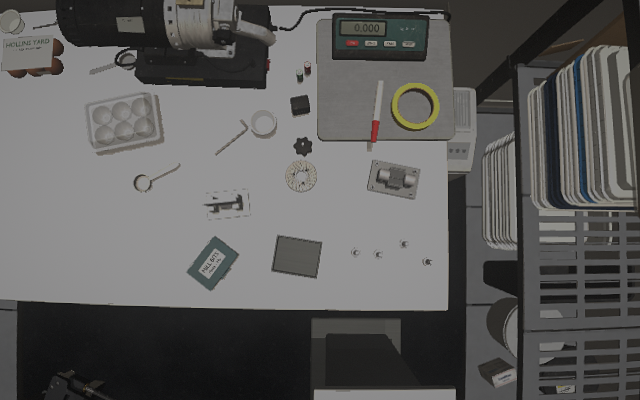

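The side view shows the bolts around (301,269) to (321,337), the tray at (278,232), the rack and leaf at (302,175), and the jamb at (392,278). Next I'll enlarge the top crops.

Run:
```python
import cv2,numpy as np
t=cv2.imread("pics/top0.png");s=cv2.imread("pics/side0.png")
def crop(im,x,y,w,h,k,n):
    c=cv2.resize(im[y:y+h,x:x+w],None,fx=k,fy=k,interpolation=cv2.INTER_CUBIC); c=cv2.convertScaleAbs(c,alpha=1.3); cv2.imwrite(n,c)
crop(t,340,150,100,125,4.8,"pics/a.png") if 0 else crop(t,340,150,100,120,5,"pics/a.png")
crop(t,180,170,150,120,5,"pics/b.png")
crop(s,220,130,100,130,4.5,"pics/c.png")
crop(s,285,240,140,110,5,"pics/d.png")
```

```text
(no output)
```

View pics/a.png

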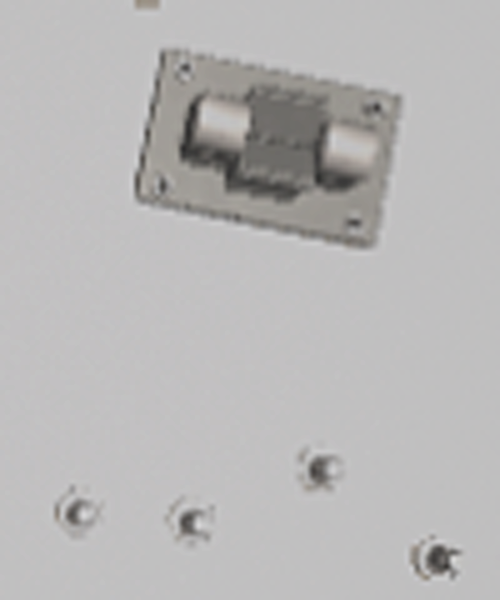

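View pics/b.png

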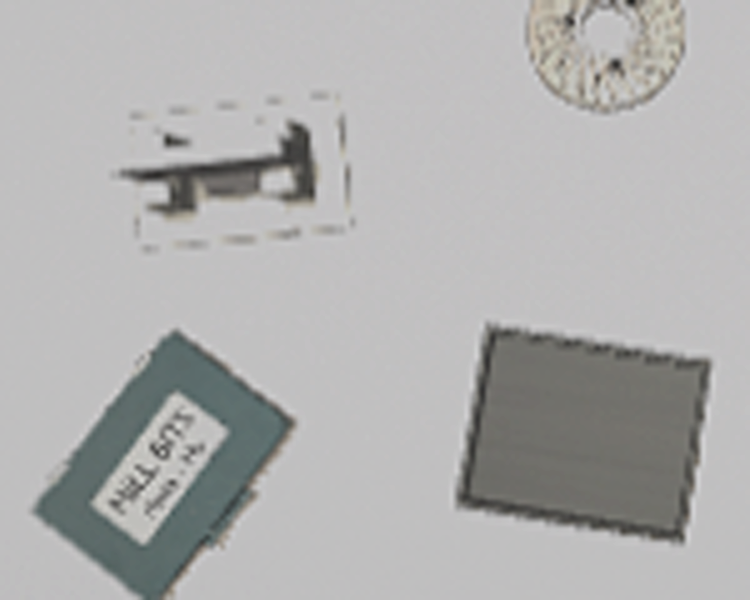

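View pics/c.png

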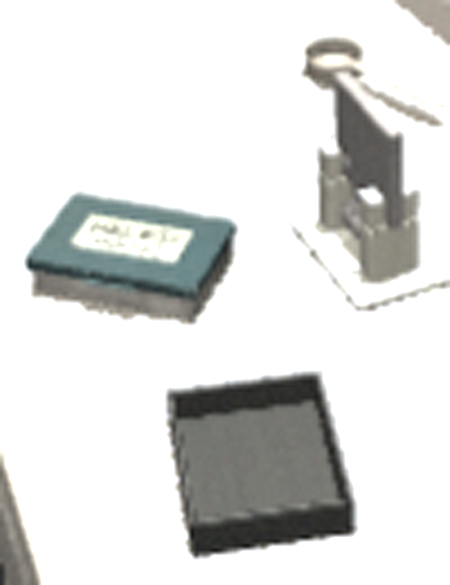

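View pics/d.png

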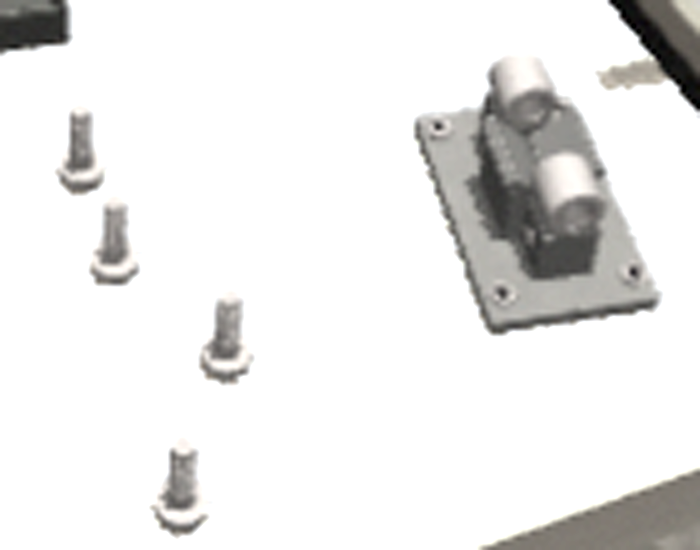

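```bash
cat > h.py <<'E'
import numpy as np,cv2
cal={n:dict(np.load(f"{n}0.npz")) for n in("side","top")}
def unc(x0,y0,k,p): p=np.array(p,float); return np.array([x0,y0])+(p+.5)/k-.5
def ray(n,p):
    c=cal[n]; u=cv2.undistortPoints(np.array(p,float).reshape(-1,1,2),c["K"],c["distortion"]).reshape(-1,2)
    R=c["extrinsics"][:3,:3];t=c["extrinsics"][:3,3]
    return -R.T@t,(np.c_[u,np.ones(len(u))])@R
def at(n,p,z):
    o,d=ray(n,p); return o+d*((z-o[2])/d[:,2])[:,None]
def tri(ps,pt):
    o1,d1=ray("side",ps);o2,d2=ray("top",pt);out=[]
    for a,b in zip(d1,d2):
        s=np.linalg.lstsq(np.c_[a,-b],o2-o1,rcond=None)[0]; out.append(np.r_[(o1+a*s[0]+o2+b*s[1])/2,np.linalg.norm(o1+a*s[0]-o2-b*s[1])])
    return np.array(out)
def proj(n,P):
    c=cal[n]; R=c["extrinsics"][:3,:3];t=c["extrinsics"][:3,3]
    return cv2.projectPoints(np.array(P,float).reshape(-1,1,3),cv2.Rodrigues(R)[0],t,c["K"],c["distortion"])[0].reshape(-1,2)
E
python3 - <<'E'
from h import *
np.set_printoptions(precision=1,suppress=True)
print(ray("top",[[320,200]])[0],ray("side",[[320,200]])[0])
print("jamb base z6",J:=at("top",unc(340,150,5,[(163,50),(400,95),(372,246),(138,203)]),6),J.mean(0))
def edges(J): print([np.linalg.norm(J[i]-J[i-1]).round(1) for i in range(4)],[np.degrees(np.arctan2(*(J[i]-J[i-1])[[1,0]])).round(1) for i in range(4)])
edges(J)
print("rack",R:=at("top",unc(180,170,5,[(130,113),(340,96),(352,228),(140,248)]),3),R.mean(0));edges(R)
print("tray top",T:=at("top",unc(180,170,5,[(488,325),(712,360),(685,542),(458,508)]),22),T.mean(0));edges(T)
sb=[(80,178),(113,268),(226,365),(180,515)];st=[(80,116),(115,208),(230,302),(182,448)]
print("bolts top heads",at("top",unc(340,150,5,[(78,512),(190,522),(320,470),(436,560)]),8))
print("side tip z40",at("side",unc(285,240,5,st),40))
print("side head z4",at("side",unc(285,240,5,sb),5))
E
```

```text
[ 487.9  153.6 1017.5] [ 269.5 -481.4  663.7]
jamb base z6 [[660.6  34.5   6. ]
 [641.8 -72.9   6. ]
 [573.3 -59.7   6. ]
 [591.3  45.6   6. ]] [616.8 -13.1   6. ]
[np.float64(70.3), np.float64(109.1), np.float64(69.8), np.float64(106.9)] [np.float64(-9.1), np.float64(-99.9), np.float64(169.1), np.float64(80.3)]
rack [[582.5 408.4   3. ]
 [591.3 313.5   3. ]
 [532.1 306.7   3. ]
 [521.8 401.9   3. ]] [556.9 357.6   3. ]
[np.float64(61.0), np.float64(95.3), np.float64(59.5), np.float64(95.8)] [np.float64(6.1), np.float64(-84.7), np.float64(-173.4), np.float64(96.2)]
tray top [[489.8 243.3  22. ]
 [475.8 145.4  22. ]
 [396.9 156.2  22. ]
 [410.2 254.9  22. ]] [443.2 200.   22. ]
[np.float64(80.4), np.float64(98.9), np.float64(79.7), np.float64(99.7)] [np.float64(-8.3), np.float64(-98.1), np.float64(172.2), np.float64(82.3)]
bolts top heads [[453.6  71.7   8. ]
 [449.7  22.1   8. ]
 [473.1 -35.8   8. ]
 [433.6 -87.8   8. ]]
side tip z40 [[455.1  67.2  40. ]
 [451.8  17.7  40. ]
 [475.8 -38.9  40. ]
 [436.6 -90.5  40. ]]
side head z4 [[454.1  65.7   5. ]
 [450.8  17.4   5. ]
 [474.8 -40.7   5. ]
 [435.3 -93.9   5. ]]
```

Run:
```python
from h import *
np.set_printoptions(precision=1,suppress=True)
J=at("side",unc(285,240,5,[(415,118),(660,298),(490,332)]),6);print("jamb side",J, (J[0]+J[1])/2)
T=at("side",unc(220,130,4.5,[(168,393),(318,376),(355,507),(190,525)]),22);print("tray side",T,T.mean(0))
L=at("side",unc(220,130,4.5,[(337,72),(403,138)]),104);print("leaf top",L,L.mean(0))
L=at("top",unc(180,170,5,[(115,175),(285,157)]),104);print("leaf top cam",L,L.mean(0))
```

```text
jamb side [[597.   46.6   6. ]
 [644.4 -72.3   6. ]
 [574.6 -63.1   6. ]] [620.7 -12.8   6. ]
tray side [[413.7 252.9  22. ]
 [489.8 239.2  22. ]
 [476.  141.2  22. ]
 [398.9 156.8  22. ]] [444.6 197.5  22. ]
leaf top [[553.7 391.8 104. ]
 [565.2 316.8 104. ]] [559.5 354.3 104. ]
leaf top cam [[547.8 388.3 104. ]
 [556.  319.3 104. ]] [551.9 353.8 104. ]
```

```bash
cat >> h.py <<'E'
from scipy.spatial.transform import Rotation as Ro
def inc(c,t):
    "c,t=(x,y,z,yaw) -> increments"
    R=Ro.from_euler('xyz',[np.pi,0,c[3]]); d=R.inv().apply(np.array(t[:3])-np.array(c[:3]))
    print("turn z %.3f shift %s"%(-(t[3]-c[3]),np.round(d,1)))
E
python3 - <<'E'
from h import *
s=(198.0,486.2,219.4,2.7548)
inc(s,(454,69,120,1.571))
E
```

```text
turn z 1.184 shift [-394.5 -289.8   99.4]
```

Request:
{"name": "step_arm", "arguments": {"increments": "0 0 1.184 -394.5 -289.8 99.4 -0.3;0 0 1.184 -394.5 -289.8 99.4 -0.3;0 0 1.184 -394.5 -289.8 99.4 -0.3;0 0 1.184 -394.5 -289.8 99.4 -0.3;0 0 1.184 -394.5 -289.8 99.4 -0.3;0 0 1.184 -394.5 -289.8 99.4 -0.3;0 0 1.184 -394.5 -289.8 99.4 -0.3;0 0 1.184 -394.5 -289.8 99.4 -0.3;0 0 1.184 -394.5 -289.8 99.4 -0.3;0 0 1.184 -394.5 -289.8 99.4 -0.3;0 0 1.184 -394.5 -289.8 99.4 -0.3;0 0 1.184 -394.5 -289.8 99.4 -0.3"}}

```text
time: 1.6
tool_pos: [453.7, 70.2, 120.4]
tcp_rot: [3.141, -0.0, 1.573]
contact_force: [-0.4, -0.3, -0.1]
grip_width: 32.2
```

```bash
cat > snap.py <<'E'
import sys,cv2
from plant import *
n,x,y,w,h,k,o=sys.argv[1:8]
x,y,w,h=map(int,(x,y,w,h));k=float(k)
c=capture(n)["frame"][y:y+h,x:x+w,::-1]
cv2.imwrite("pics/"+o,cv2.resize(c,None,fx=k,fy=k,interpolation=cv2.INTER_CUBIC))
s=get_obs();print(s["time"],s["tool_pos"],s["tcp_rot"],s["contact_force"],s["grip_width"])
E
python3 snap.py side 230 180 160 120 5 e.png
```

```text
1.65 [453.78063888  70.05705107 120.33159093] [ 3.14104257e+00 -1.08063690e-04  1.57278898e+00] [ 0.12085661 -0.07991097 -0.61417055] 31.99449202972604
```

View pics/e.png

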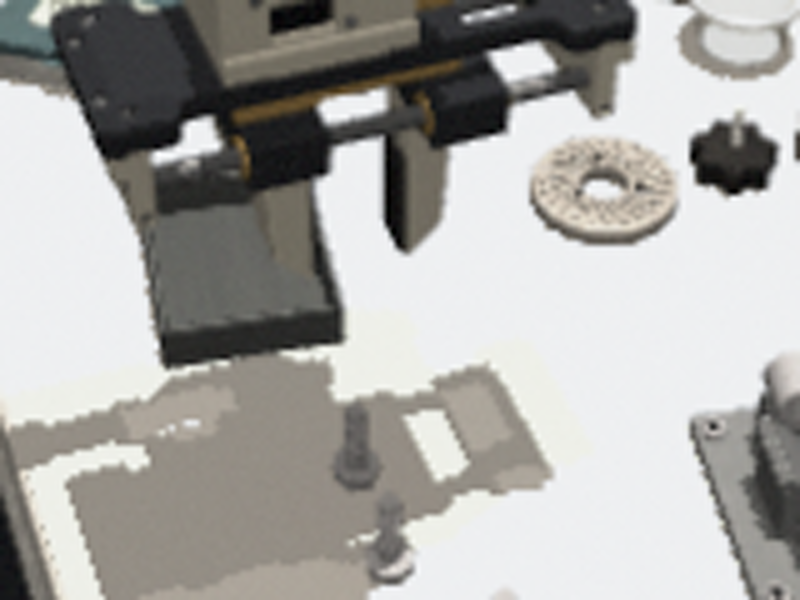

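Run:
```python
from h import *
print(proj("side",[(454,70,98),(454,69,40),(454,69,0)]), at("side",[(289,234),(312,229)],98))
inc((454,69,120,1.571),(454,69,33,1.571))
```

```text
[[299.25655774 241.08417441]
 [299.8033461  262.31517641]
 [300.04338881 275.67953512]] [[441.82235206  95.49515002  98.        ]
 [488.75280452  93.43011546  98.        ]]
turn z -0.000 shift [ 0. -0. 87.]
```

Request:
{"name": "step_arm", "arguments": {"increments": "0 0 0 0 0 55 -0.3;0 0 0 0 0 65 -0.3;0 0 0 0 0 65 -0.3"}}

```text
time: 2.02
tool_pos: [453.9, 69.3, 55.2]
tcp_rot: [-3.14, -0.0, 1.571]
contact_force: [0.9, 0.0, 0.5]
grip_width: 32.0
```

```bash
python3 snap.py side 250 200 120 90 6 f.png;python3 snap.py top 310 210 120 90 6 f2.png
```

```text
2.075 [454.65090952  69.21960111  55.9367846 ] [ 3.14066857e+00 -4.79254755e-05  1.57119438e+00] [ 0.05793966  0.43711151 -0.07968874] 32.13785496644604
2.125 [455.05290761  69.19687197  56.3036578 ] [ 3.13942758e+00 -5.05301939e-05  1.57111158e+00] [-0.09268106  0.15891078  0.45926536] 31.86447588628409
```

View pics/f.png

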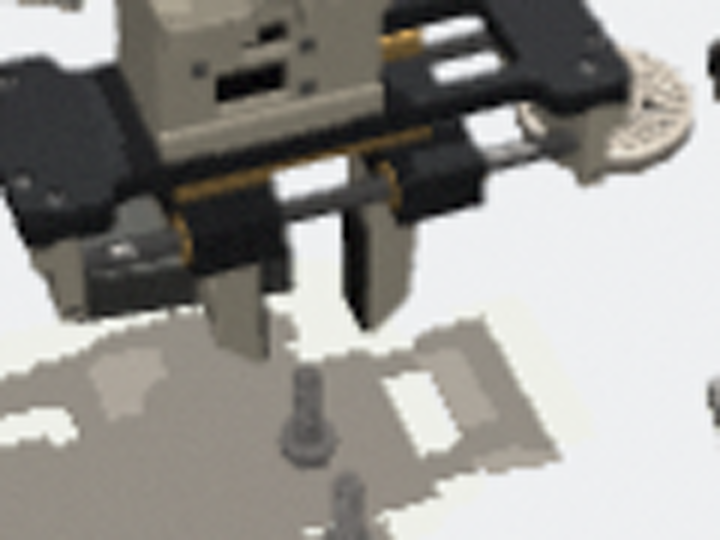

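View pics/f2.png

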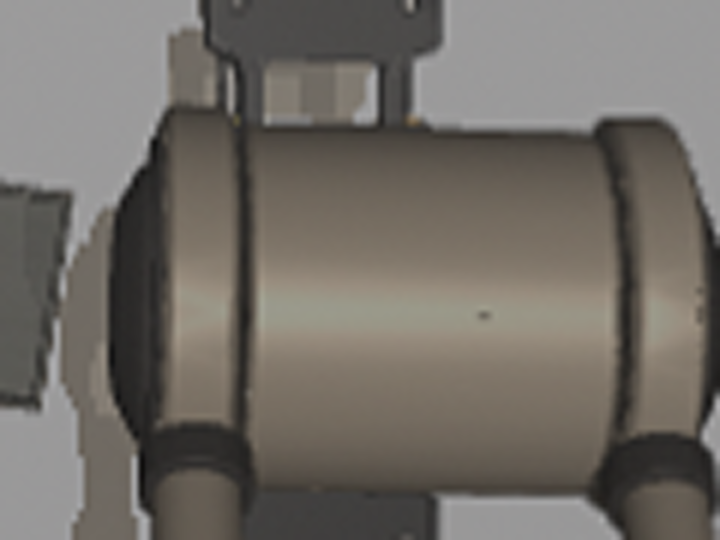

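Run:
```python
from h import *
print(proj("side",[(198,486,219),(198,486,197.5)]),proj("top",[(198,486,219),(198,486,197.5)]))
tx=np.array([-.926,.377,0]);ty=np.array([.377,.926,0]);o=np.array([198,486.2,197.4])
P=[o+a*46*ty+b*9.5*tx for a in(-1,1) for b in(-1,1)]
s=cv2.imread("pics/side0.png");c=cv2.resize(s[40:150,60:200],None,fx=5,fy=5,interpolation=cv2.INTER_CUBIC)
for p in proj("side",P): cv2.circle(c,tuple(int(v) for v in (p-[60,40]+.5)*5),4,(0,0,255),-1)
cv2.imwrite("pics/g.png",c)
s=cv2.imread("pics/top0.png");c=cv2.resize(s[340:400,20:130],None,fx=6,fy=6,interpolation=cv2.INTER_CUBIC)
for p in proj("top",P): cv2.circle(c,tuple(int(v) for v in (p-[20,340]+.5)*6),4,(0,0,255),-1)
cv2.imwrite("pics/g2.png",cv2.convertScaleAbs(c,alpha=2))
```

```text
[[130.22607026 108.83431958]
 [132.71368011 117.45998004]] [[128.21204153 396.73179768]
 [132.95239234 392.76053706]]
```

View pics/g.png

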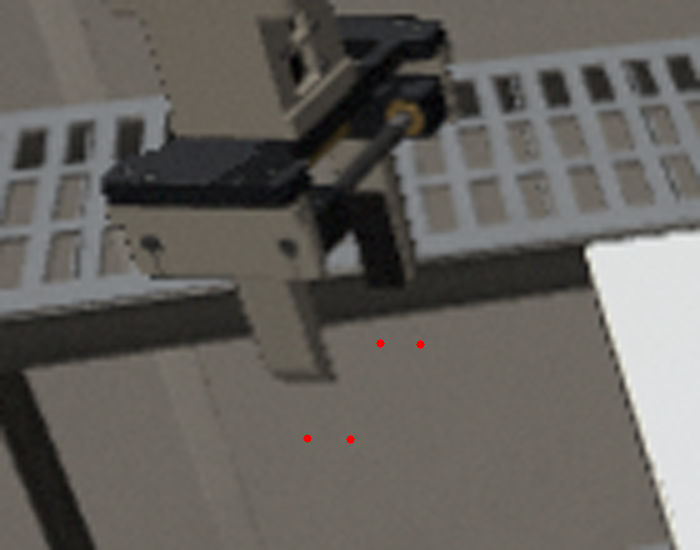

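View pics/g2.png

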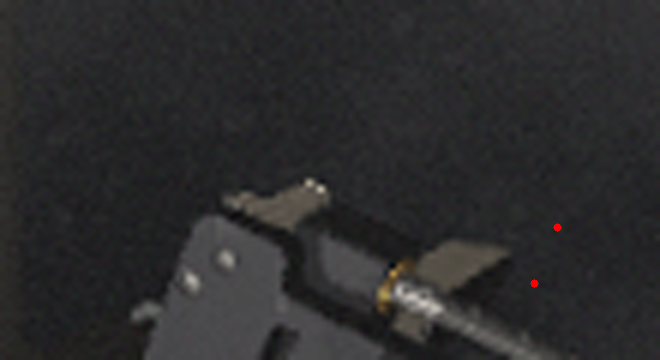

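Run:
```python
from h import *
ps=unc(60,40,5,[(335,378)]);pt=unc(20,340,6,[(508,248)])
print(tri(ps,pt))
o=np.array([198,486.2,197.4]);tx=np.array([-.926,.377,0]);ty=np.array([.377,.926,0])
print(o-46*ty-9.5*tx)
# current: left finger lowest inner corner, right finger lowest
for z in (34,40,50,55,60,65): print(z,at("side",unc(250,200,6,[(268,360),(370,328)]),z).round(0).tolist())
```

```text
[[192.55090245 559.09317666 165.43013514  25.93369744]]
[189.455  440.0225 197.4   ]
34 [[448.0, 85.0, 34.0], [485.0, 87.0, 34.0]]
40 [[446.0, 80.0, 40.0], [483.0, 82.0, 40.0]]
50 [[443.0, 71.0, 50.0], [480.0, 73.0, 50.0]]
55 [[442.0, 66.0, 55.0], [478.0, 68.0, 55.0]]
60 [[440.0, 62.0, 60.0], [476.0, 64.0, 60.0]]
65 [[439.0, 57.0, 65.0], [475.0, 59.0, 65.0]]
```

Request:
{"name": "step_arm", "arguments": {"increments": "0 0 0 0 0 22 -0.3;0 0 0 0 0 22 -0.3;0 0 0 0 0 22 -0.3"}}

```text
time: 2.5
tool_pos: [454.9, 69.1, 34.2]
tcp_rot: [3.14, -0.0, 1.571]
contact_force: [0.1, 0.1, -0.8]
grip_width: 31.8
```

```bash
python3 snap.py side 250 200 120 90 6 i.png
python3 - <<'E'
from h import *
print(at("top",[(310+205/6,210+20/6),(310+440/6,210+20/6)],130),at("top",[(310+205/6,210+20/6),(310+440/6,210+20/6)],105))
E
```

```text
2.55 [454.86901586  69.0368123   34.12628997] [ 3.13962565e+00 -6.28001479e-05  1.57077290e+00] [-0.10208282 -1.17466116 -0.48697638] 32.32755817301326
[[532.63309943 103.73553119 130.        ]
 [533.5448415   27.03954028 130.        ]] [[533.89323157 102.3311543  105.        ]
 [534.83065559  23.47479052 105.        ]]
```

View pics/i.png

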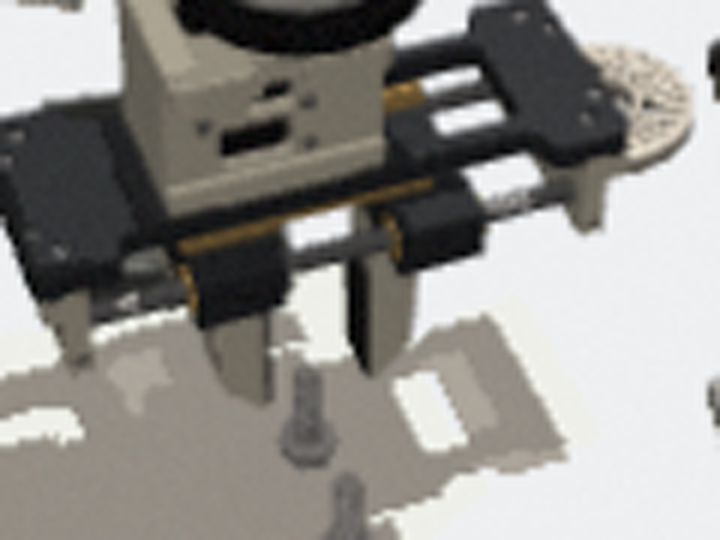

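Run:
```python
from h import *
for z in (12,20,30,34,38,42,46,50): print(z,at("side",unc(250,200,6,[(268,405),(372,378)]),z).round(0).tolist())
```

```text
12 [[447.0, 85.0, 12.0], [485.0, 84.0, 12.0]]
20 [[445.0, 78.0, 20.0], [482.0, 77.0, 20.0]]
30 [[442.0, 70.0, 30.0], [479.0, 69.0, 30.0]]
34 [[441.0, 66.0, 34.0], [478.0, 65.0, 34.0]]
38 [[440.0, 63.0, 38.0], [476.0, 62.0, 38.0]]
42 [[439.0, 59.0, 42.0], [475.0, 58.0, 42.0]]
46 [[438.0, 56.0, 46.0], [474.0, 55.0, 46.0]]
50 [[437.0, 52.0, 50.0], [472.0, 51.0, 50.0]]
```

Request:
{"name": "step_arm", "arguments": {"increments": "0 0 0 0 0 10 -0.3;0 0 0 0 0 10 -0.3;0 0 0 0 0 10 -0.3"}}

```text
time: 2.92
tool_pos: [454.0, 69.0, 23.0]
tcp_rot: [-3.141, -0.0, 1.571]
contact_force: [0.4, -0.2, -0.3]
grip_width: 32.1
```

```bash
python3 snap.py side 270 220 60 60 9 j.png
```

```text
2.975 [454.07495974  69.07122611  23.00589468] [-3.14150345e+00 -9.96561159e-05  1.57079168e+00] [-0.94087537  1.16888306 -0.55602856] 32.11403472594749
```

View pics/j.png

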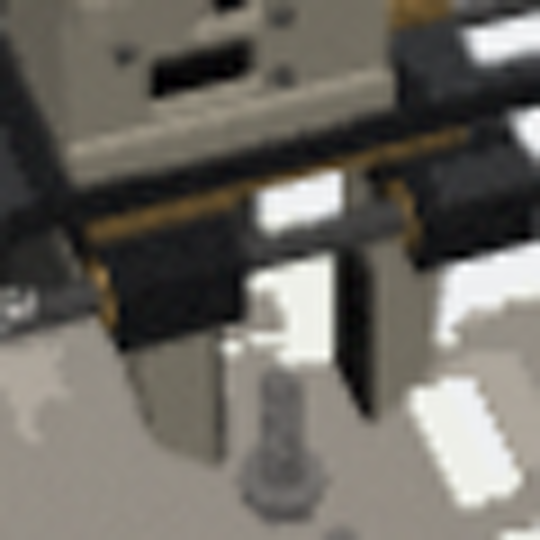

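Request:
{"name": "step_arm", "arguments": {"increments": "0 0 0 0 0 2.5 -0.3;0 0 0 0 0 2.5 -0.3"}}

```text
time: 3.22
tool_pos: [454.0, 69.0, 20.4]
tcp_rot: [-3.141, -0.0, 1.571]
contact_force: [-0.0, 0.5, -0.9]
grip_width: 32.2
```

No contact at TCP z = 20.4, although the stated nose length of 22 mm would put the tips below the table. That confirms the images: the fingertips sit shorter than stated.

Request:
{"name": "step_arm", "arguments": {"increments": "0 0 0 0 0 5 -0.3;0 0 0 0 0 9 -0.3;0 0 0 0 0 9 -0.3"}}

```text
time: 3.6
tool_pos: [453.7, 69.1, 11.1]
tcp_rot: [-3.141, -0.0, 1.571]
contact_force: [-0.2, 0.9, 0.4]
grip_width: 31.6
```

```bash
python3 snap.py side 270 220 60 60 9 k.png
```

```text
3.65 [453.9041906   69.03200495  11.29726979] [-3.14107899e+00 -9.73178362e-05  1.57074689e+00] [ 0.58605832 -0.25484745 -1.42542089] 31.98265533332953
```

View pics/k.png

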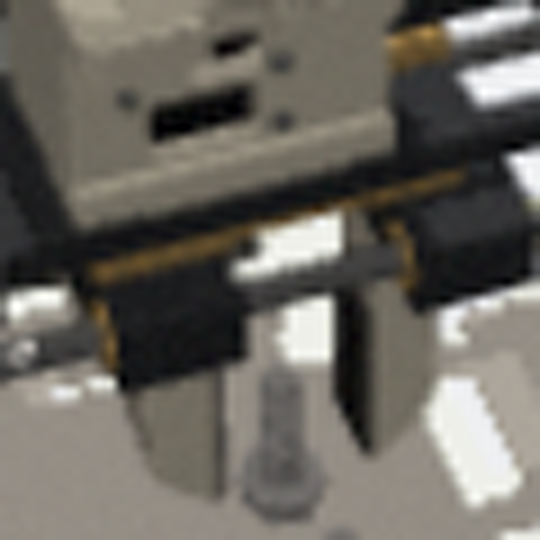

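Request:
{"name": "step_arm", "arguments": {"increments": "0 0 0 0 0 9 -1;0 0 0 0 0 9 -1;0 0 0 0 0 9 -1;0 0 0 0 0 9 -1;0 0 0 0 0 9 -1"}}

```text
time: 4.28
tool_pos: [454.2, 69.0, 2.6]
tcp_rot: [3.141, -0.0, 1.571]
contact_force: [-0.9, 0.3, -0.3]
grip_width: 9.0
```

```bash
python3 snap.py side 270 220 60 60 9 l.png
```

```text
4.325 [454.15313734  69.04674512   2.61981562] [ 3.14132220e+00 -7.55134351e-05  1.57080451e+00] [ 0.14924538 -0.95078196  0.05503964] 9.621712954796493
```

View pics/l.png

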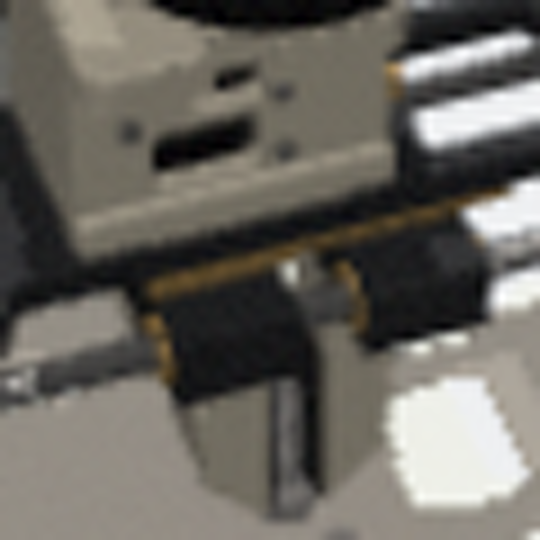

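Request:
{"name": "step_arm", "arguments": {"increments": "0 0 0 0 0 -40 -1;0 0 0 0 0 -60 -1;0 0 0.14 50 -2 -60 -1;0 0 0.14 100 -4 -60 -1;0 0 0.14 152 -7 -60 -1;0 0 0.14 152 -7 -60 -1;0 0 0.14 152 -7 -30 -1;0 0 0.14 152 -7 -30 -1"}}

```text
time: 5.32
tool_pos: [445.5, 219.9, 31.1]
tcp_rot: [-3.138, 0.002, 1.43]
contact_force: [-0.3, 0.1, -0.7]
grip_width: 9.2
```

```bash
python3 snap.py side 230 190 110 90 7 m.png
```

```text
5.375 [446.46715586 220.12657999  32.17080999] [-3.13950200e+00  1.07052791e-03  1.43012422e+00] [-0.94586143 -0.03725493 -0.27312909] 9.198637249773943
```

View pics/m.png

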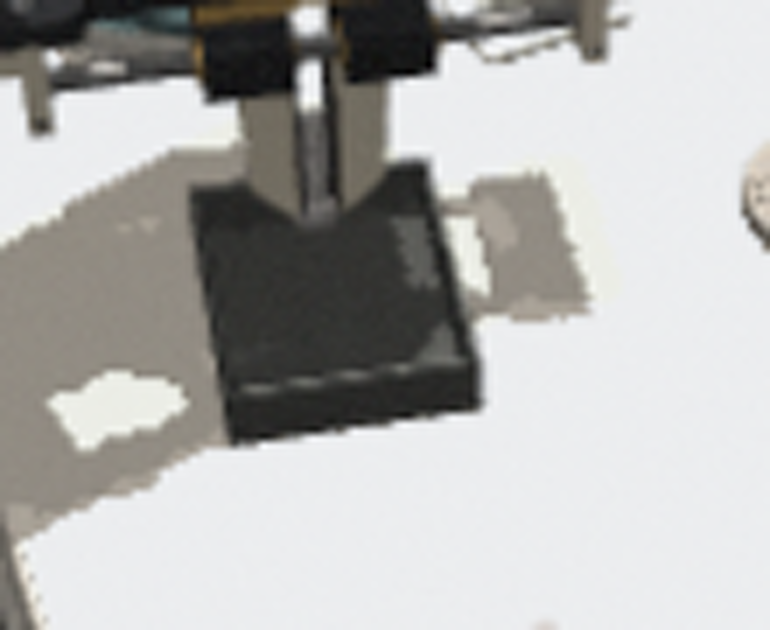

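Run:
```python
from h import *
print(at("side",unc(230,190,7,[(318,217)]),30))
```

```text
[[446.75344739 217.65595704  30.        ]]
```

Request:
{"name": "step_arm", "arguments": {"increments": "0 0 0 0 0 15 -1;0 0 0 0 0 26 -1;0 0 0 0 0 26 -1;0 0 0 0 0 26 -0.55;0 0 0 0 0 26 -0.55;0 0 0 0 0 26 -0.55;0 0 0 0 0 0 -0.55;0 0 0 0 0 -20 -0.55"}}

```text
time: 6.38
tool_pos: [447.2, 221.1, 53.3]
tcp_rot: [3.141, -0.0, 1.431]
contact_force: [0.1, -0.5, 0.1]
grip_width: 20.7
```

```bash
python3 snap.py side 230 190 110 90 7 n.png
```

```text
6.425 [448.50618529 221.61440959  55.6166724 ] [ 3.13773586e+00 -1.92365334e-03  1.43099159e+00] [1.5075394  0.54251354 1.54349424] 20.429071381802608
```

View pics/n.png

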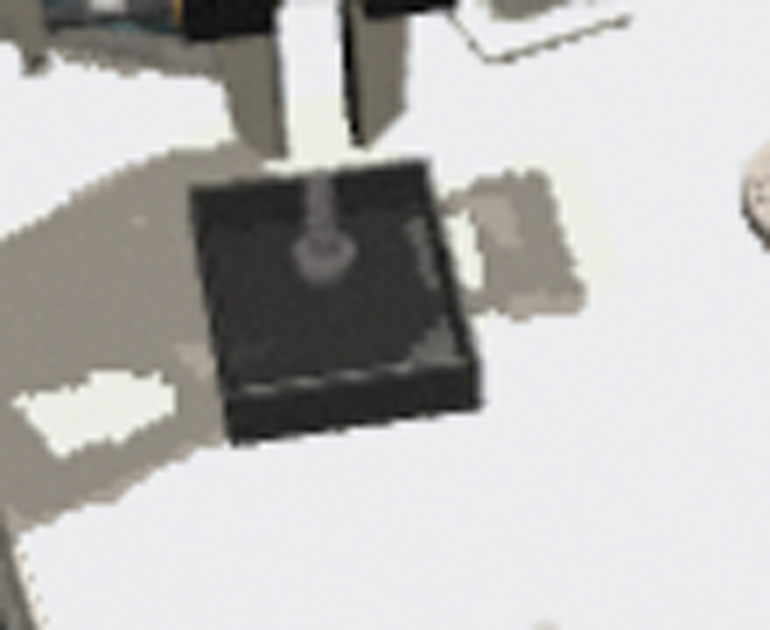

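Run:
```python
from h import *
inc((447,221,52.5,1.431),(451,20,70,1.571))
```

```text
turn z -0.140 shift [-198.5   32.   -17.5]
```

Request:
{"name": "step_arm", "arguments": {"increments": "0 0 0 0 0 -17.5 -0.3;0 0 -0.14 -50 8 -17.5 -0.3;0 0 -0.14 -100 16 -17.5 -0.3;0 0 -0.14 -150 24 -17.5 -0.3;0 0 -0.14 -198.5 32 -17.5 -0.3;0 0 -0.14 -198.5 32 -17.5 -0.3;0 0 -0.14 -198.5 32 5 -0.3;0 0 -0.14 -198.5 32 5 -0.3"}}

```text
time: 7.42
tool_pos: [449.8, 20.9, 46.4]
tcp_rot: [-3.138, -0.001, 1.571]
contact_force: [-0.7, 0.1, -0.4]
grip_width: 32.1
```

```bash
python3 snap.py side 260 220 90 80 7 o.png
```

```text
7.475 [450.45662484  20.89546223  47.13482923] [-3.13982093e+00 -4.65826700e-04  1.57165822e+00] [-0.02480321 -0.21699553 -0.39984233] 31.984211876711168
```

View pics/o.png

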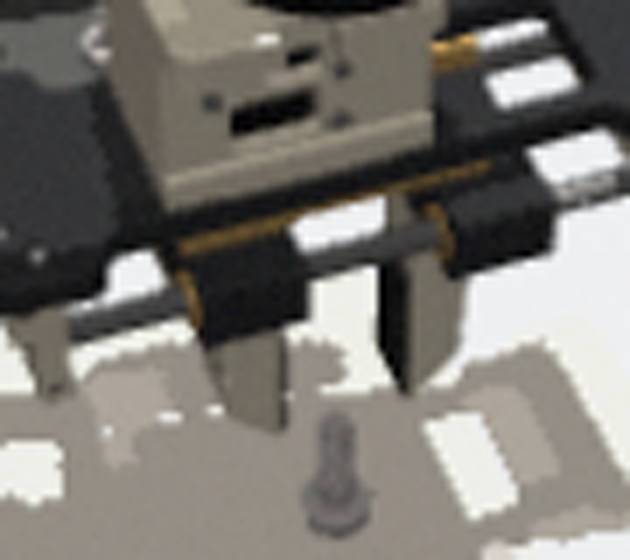

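Request:
{"name": "step_arm", "arguments": {"increments": "0 0 0 0 0 22 -0.3;0 0 0 0 0 42.5 -0.3;0 0 0 0 0 42.5 -0.3;0 0 0 0 0 42.5 -0.3;0 0 0 0 0 42.5 -1;0 0 0 0 0 42.5 -1;0 0 0 0 0 42.5 -1;0 0 0 0 0 42.5 -1;0 0 0 0 0 42.5 -1"}}

```text
time: 8.6
tool_pos: [451.3, 20.0, 5.3]
tcp_rot: [3.141, -0.0, 1.571]
contact_force: [-1.3, -0.2, 5.9]
grip_width: 9.3
```

Run:
```python
from h import *
inc((451,20,5,1.571),(441,177,5,1.431))
```

```text
turn z 0.140 shift [157. -10.  -0.]
```

Request:
{"name": "step_arm", "arguments": {"increments": "0 0 0 0 0 -40 -1;0 0 0 0 0 -65 -1;0 0 0.14 50 -3 -65 -1;0 0 0.14 100 -6 -65 -1;0 0 0.14 157 -10 -65 -1;0 0 0.14 157 -10 -65 -1;0 0 0.14 157 -10 -35 -1;0 0 0.14 157 -10 -30 -1;0 0 0.14 157 -10 -30 -1"}}

```text
time: 9.72
tool_pos: [441.0, 176.3, 35.0]
tcp_rot: [-3.141, 0.0, 1.43]
contact_force: [-0.6, -1.3, -0.2]
grip_width: 9.2
```

```bash
python3 snap.py side 230 190 110 90 7 p.png
```

```text
9.775 [441.44127244 176.4894847   35.43667146] [ 3.14137236e+00 -1.01320051e-04  1.42982688e+00] [-0.2719693  -0.38078683  0.04121773] 9.297649882639952
```

View pics/p.png

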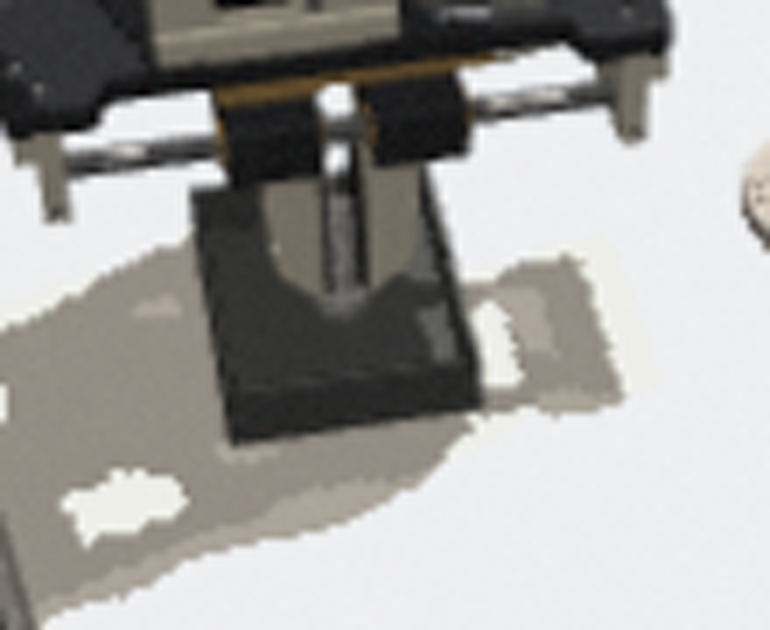

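Request:
{"name": "step_arm", "arguments": {"increments": "0 0 0 0 0 15 -1;0 0 0 0 0 26 -1;0 0 0 0 0 26 -1;0 0 0 0 0 26 -0.55;0 0 0 0 0 26 -0.55;0 0 0 0 0 26 -0.55;0 0 0 0 0 0 -0.55;0 0 0 0 0 -40 -0.55;0 0 0 0 0 -60 -0.55"}}

```text
time: 10.9
tool_pos: [441.8, 177.3, 97.0]
tcp_rot: [3.139, -0.001, 1.431]
contact_force: [0.1, -1.0, -0.0]
grip_width: 20.7
```

```bash
python3 snap.py side 230 140 160 120 5 q.png
```

```text
10.95 [442.81248862 177.50618392  98.7407168 ] [ 3.13625460e+00 -2.09947048e-03  1.43097451e+00] [1.37402076 0.66914346 2.14377526] 20.4987082452287
```

View pics/q.png

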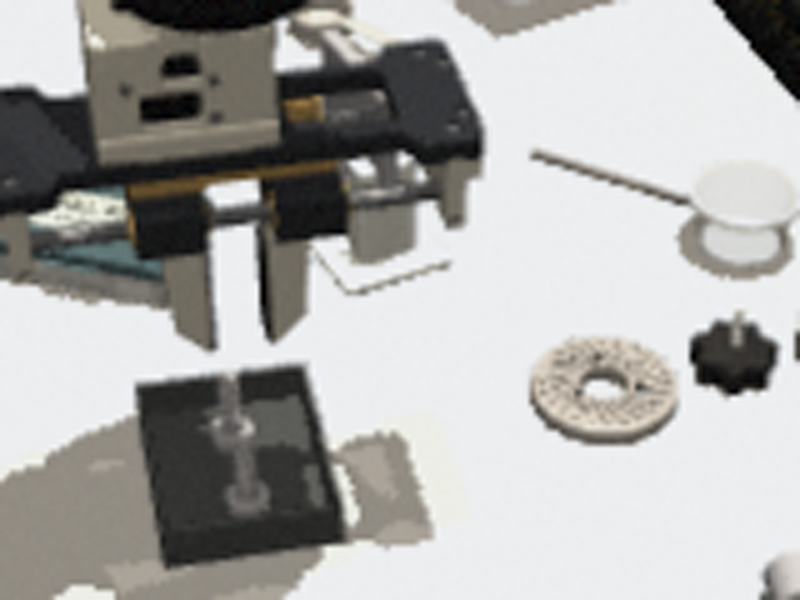

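Run:
```python
from h import *
inc((441,177,95,1.431),(557,356,130,1.681))
```

```text
turn z -0.250 shift [193.4  89.9 -35. ]
```

Request:
{"name": "step_arm", "arguments": {"increments": "0 0 0 0 0 -35 0;0 0 -0.1 60 30 -35 0;0 0 -0.2 120 60 -35 0;0 0 -0.25 193.4 89.9 -35 0;0 0 -0.25 193.4 89.9 -35 0;0 0 -0.25 193.4 89.9 -35 0"}}

```text
time: 11.7
tool_pos: [556.9, 357.2, 128.3]
tcp_rot: [-3.14, 0.0, 1.683]
contact_force: [-0.5, -0.4, -1.1]
grip_width: 46.3
```

```bash
python3 snap.py side 240 100 120 110 6 r.png; python3 snap.py top 170 150 120 90 6 r2.png
```

```text
11.75 [556.40879641 355.94575417 128.56554878] [-3.13963112e+00  8.91649420e-04  1.68172500e+00] [ 0.48234091 -0.76975517 -0.52155607] 46.01562430537533
11.8 [556.2998728  355.26042351 129.03591616] [-3.13974674e+00  9.25210189e-04  1.68090855e+00] [ 0.37602055 -0.85133097 -0.25340622] 45.568067454203934
```

View pics/r.png

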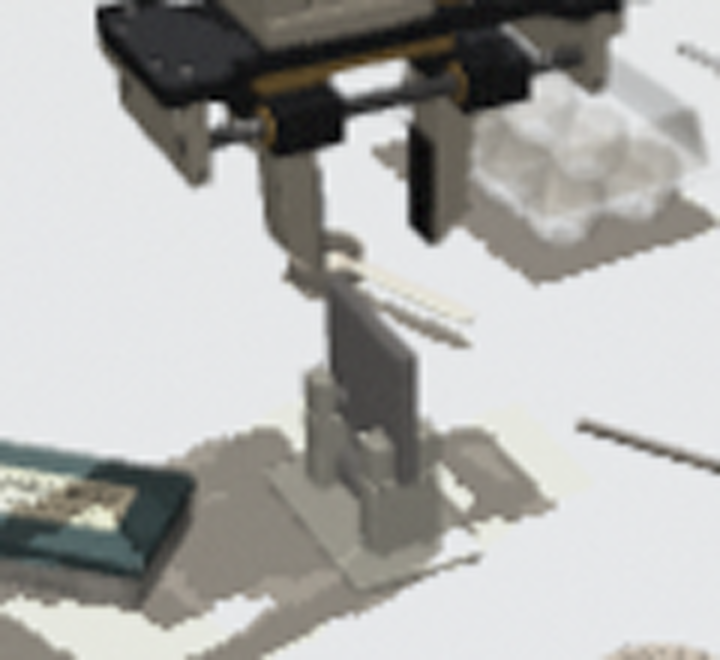

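View pics/r2.png

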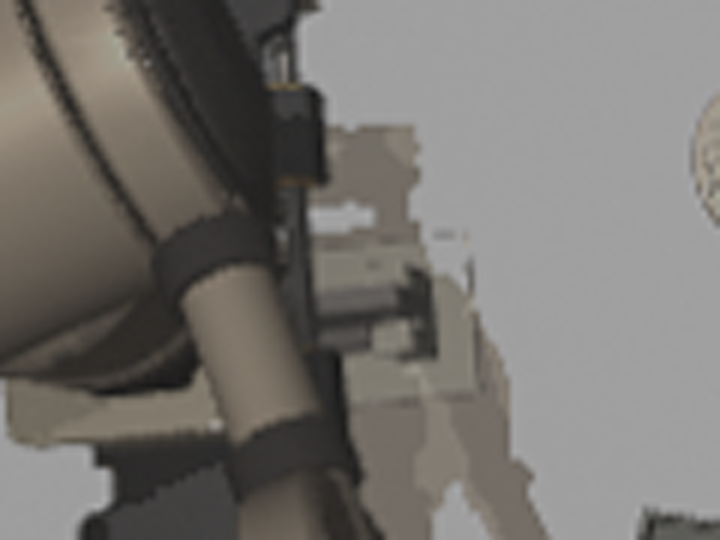

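Request:
{"name": "step_arm", "arguments": {"increments": "0 0 0 0 0 20 0;0 0 0 0 0 40 0;0 0 0 0 0 45 0;0 0 0 0 0 45 0"}}

```text
time: 12.3
tool_pos: [557.0, 355.3, 85.4]
tcp_rot: [-3.141, 0.0, 1.68]
contact_force: [0.2, 0.6, 0.4]
grip_width: 46.1
```

```bash
python3 snap.py side 270 120 80 80 7 s.png
```

```text
12.35 [557.38048331 355.61923335  85.92352711] [ 3.14060932e+00 -3.71859348e-04  1.68022440e+00] [ 0.03282988  0.1126387  -0.17105056] 45.71639695970629
```

View pics/s.png

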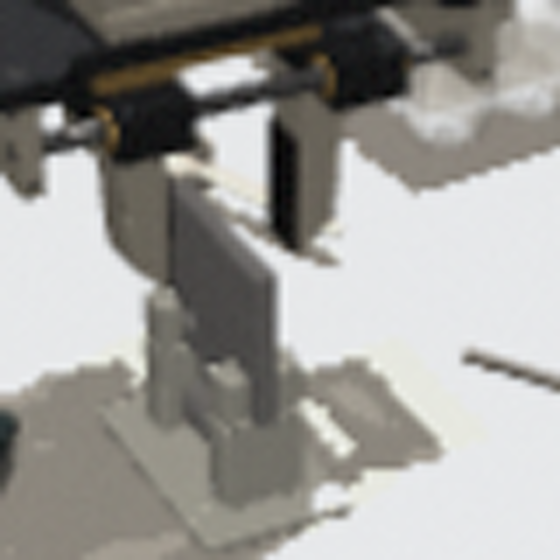

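Run:
```python
from h import *
a=.108; ex=np.array([np.cos(a),np.sin(a),0]);ey=np.array([-np.sin(a),np.cos(a),0])
c=cv2.imread("pics/s.png")
def dot(P,col):
    for p in proj("side",P): cv2.circle(c,tuple(int(v) for v in (p-[270,120]+.5)*7),3,col,-1)
L=np.array([557,356,0])
dot([L+i*4*ex+j*35*ey+[0,0,104] for i in(-1,1) for j in(-1,1)],(0,0,255))
dot([L+i*30*ex+j*48*ey for i in(-1,1) for j in(-1,1)],(255,0,0))
for z,col in((85.6+3,(0,255,0)),(85.6-5,(0,255,255))):
  dot([np.array([557,355.6,z])+i*23*ex+j*9.5*ey for i in(-1,1) for j in(-1,1)],col)
cv2.imwrite("pics/s2.png",c)
```

```text
(no output)
```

View pics/s2.png

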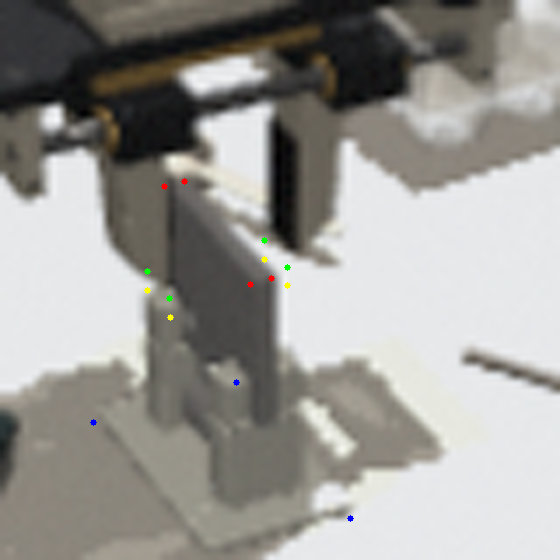

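Request:
{"name": "step_arm", "arguments": {"increments": "0 0 0 0 1 10 0;0 0 0 0 1 19 0;0 0 0 0 1 19 0;0 0 0 0 1 19 -0.6;0 0 0 0 1 19 -0.6;0 0 0 0 1 19 -0.6"}}

```text
time: 13.1
tool_pos: [558.2, 356.2, 66.3]
tcp_rot: [3.141, -0.0, 1.681]
contact_force: [0.3, 0.4, -0.2]
grip_width: 21.3
```

```bash
python3 snap.py side 270 120 80 80 7 t.png
```

```text
13.15 [558.16042663 356.15552594  66.25117856] [ 3.14121475e+00 -1.96551448e-04  1.68078066e+00] [0.15169135 0.07145435 0.42073407] 19.338767403752843
```

View pics/t.png

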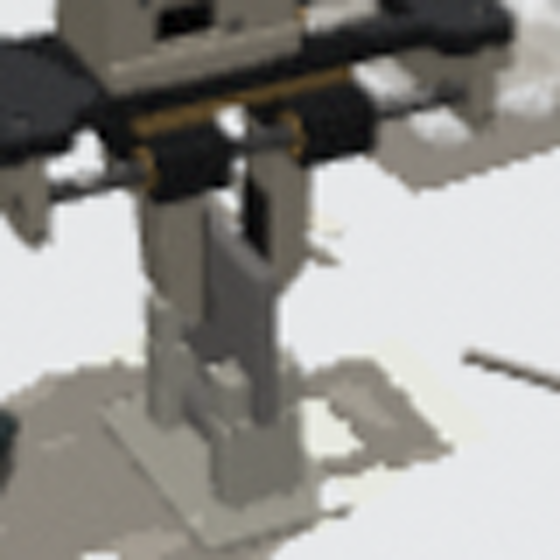

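Request:
{"name": "step_arm", "arguments": {"increments": "0 0 0 0 0 0 -0.75;0 0 0 0 0 0 -0.85;0 0 0 0 0 0 -1;0 0 0 0 0 0 -1;0 0 0 0 0 0 -1"}}

```text
time: 13.78
tool_pos: [558.0, 356.1, 66.1]
tcp_rot: [3.142, -0.0, 1.681]
contact_force: [-0.5, 0.4, 0.0]
grip_width: 7.9
```

```bash
python3 snap.py side 270 120 80 80 7 u.png; python3 -c "
from plant import *
print(get_obs()['moment'])"
```

```text
13.825 [558.05644817 356.08872578  66.08575225] [ 3.14154946e+00 -1.03875640e-04  1.68077035e+00] [-0.45765365  0.19496133  0.66452123] 7.670831516302265
[-0.11763128  0.09864157 -0.00777103]
```

View pics/u.png

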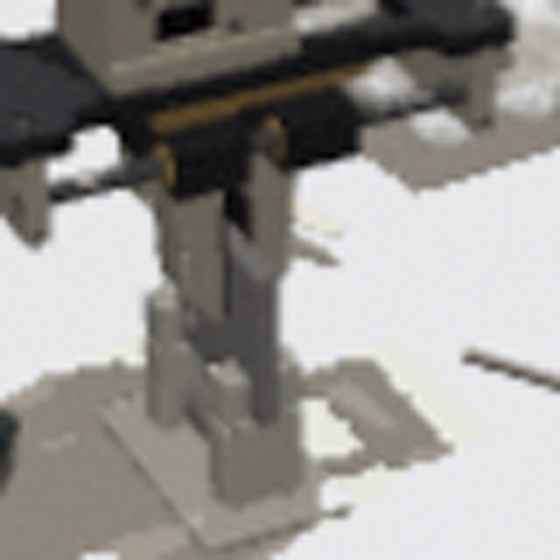

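Run:
```python
from h import *
inc((558,356,66,1.681),(618,-13,147,1.401))
```

```text
turn z 0.280 shift [-373.4   19.1  -81. ]
```

Request:
{"name": "step_arm", "arguments": {"increments": "0 0 0 0 0 -15 -1;0 0 0 0 0 -35 -1;0 0 0 0 0 -60 -1;0 0 0 0 0 -81 -1;0 0 0 0 0 -81 -1"}}

```text
time: 14.45
tool_pos: [559.2, 356.7, 149.8]
tcp_rot: [3.137, -0.002, 1.681]
contact_force: [0.7, 0.0, -1.0]
grip_width: 8.3
```

```bash
python3 snap.py side 250 70 120 120 5 v.png
```

```text
14.5 [558.43728595 356.25012561 148.06289776] [ 3.13961422e+00 -7.21824024e-04  1.68080977e+00] [-0.80977861 -0.36202641 -1.67294554] 7.472882701018345
```

View pics/v.png

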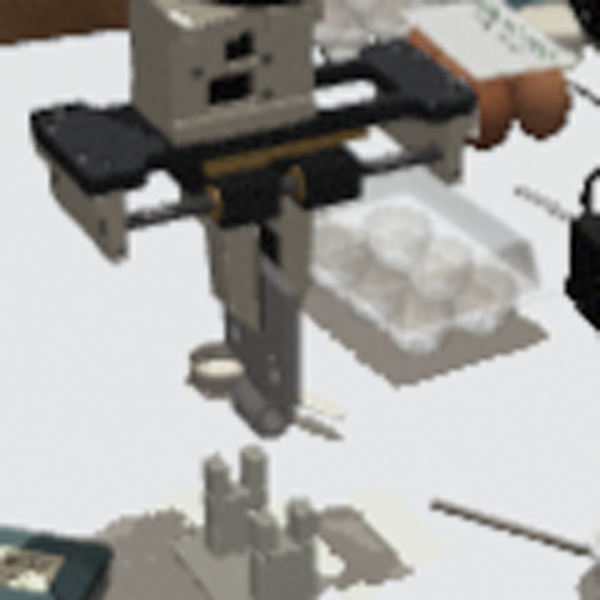

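Leaf is lifted clear of the rack, with its knuckle at (270,415) in the crop. Next: carry it over to the jamb.

Request:
{"name": "step_arm", "arguments": {"increments": "0 0 0.05 -30 1.5 0 -1;0 0 0.1 -75 4 0 -1;0 0 0.15 -125 6.5 0 -1;0 0 0.2 -175 9 0 -1;0 0 0.25 -225 11.5 0 -1;0 0 0.28 -275 14 0 -1;0 0 0.28 -325 16.5 0 -1;0 0 0.28 -355 18 0 -1;0 0 0.28 -373.4 19.1 0 -1;0 0 0.28 -373.4 19.1 0 -1;0 0 0.28 -373.4 19.1 0 -1;0 0 0.28 -373.4 19.1 0 -1"}}

```text
time: 16.0
tool_pos: [617.9, -11.6, 147.0]
tcp_rot: [-3.141, -0.0, 1.402]
contact_force: [0.2, 0.1, -1.4]
grip_width: 8.0
```

```bash
python3 snap.py side 330 180 110 130 6 w.png;  cp pics/w.png /tmp; python3 snap.py top 340 140 110 90 7 w2.png
```

```text
16.05 [617.91553307 -11.70805202 147.05218451] [-3.14152156e+00 -2.42608896e-04  1.40236352e+00] [-0.21481123  0.08512744 -0.650407  ] 7.893368722492572
16.1 [617.94487436 -11.88844234 147.05742003] [-3.14158422e+00 -1.89524403e-04  1.40222494e+00] [ 0.61115234 -0.56990853 -1.22124514] 8.106491669639574
```

View pics/w.png

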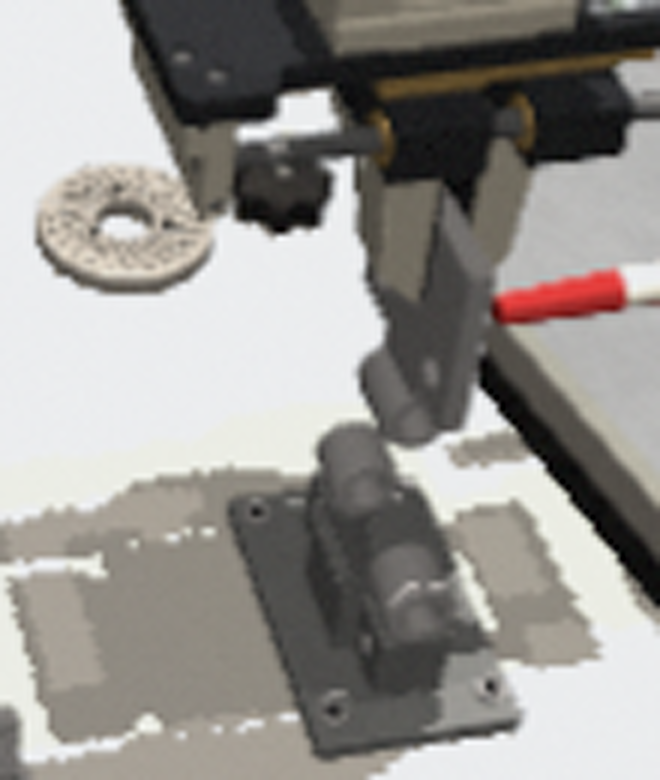

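View pics/w2.png

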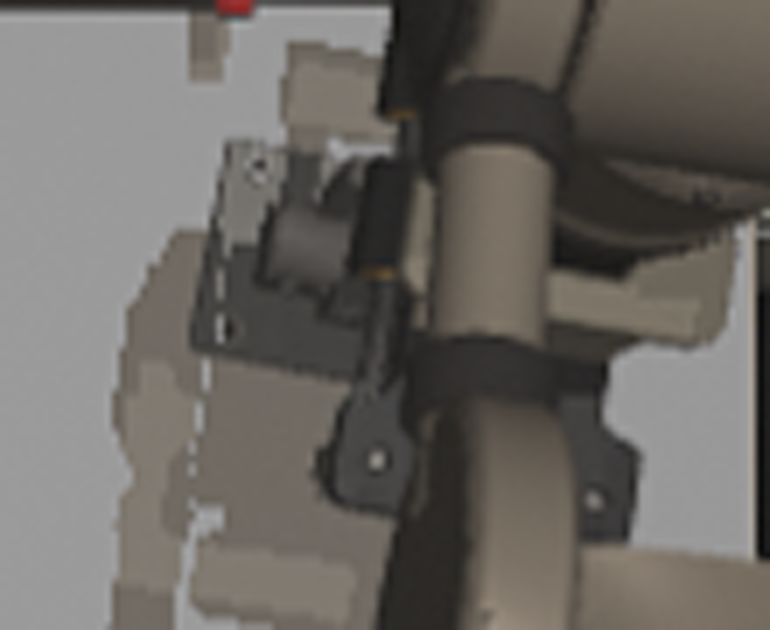

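```bash
cat > ov.py <<'E'
from h import *
def frame(a): return np.array([np.cos(a),np.sin(a),0]),np.array([-np.sin(a),np.cos(a),0])
def cyl(o,a,y0,y1,r=12):
    ex,ey=frame(a);th=np.linspace(0,2*np.pi,40)
    return [np.array([o+ex*r*np.cos(t)+np.array([0,0,r*np.sin(t)])+ey*y for t in th]) for y in(y0,y1)]
def leaf(o,a):
    ex,ey=frame(a);o=np.array(o,float)
    P=cyl(o,a,-13,13)
    for i in(-4,4): P.append(np.array([o+ex*i+ey*y+[0,0,z] for y,z in((-35,18),(-35,80),(35,80),(35,18),(-35,18))]))
    th=np.linspace(0,2*np.pi,30)
    for y in(-22,22): P.append(np.array([o+ex*(-4)+ey*(y+5.5*np.cos(t))+[0,0,32+5.5*np.sin(t)] for t in th]))
    return P
def jamb(o,a,hb=6):
    ex,ey=frame(a);o=np.array(o,float);P=[]
    P+=cyl(o+[0,0,45],a,17,39)+cyl(o+[0,0,45],a,-39,-17)+cyl(o+[0,0,45],a,-39,-39,6.5)
    P.append(np.array([o+ex*i+ey*j+[0,0,hb] for i,j in((-35,-55),(35,-55),(35,55),(-35,55),(-35,-55))]))
    return P
def draw(src,dst,x0,y0,k,items,cam="side",f=1):
    c=cv2.imread(src)
    if f!=1: c=cv2.resize(c,None,fx=f,fy=f)
    for P,col in items:
        for q in P: cv2.polylines(c,[((proj(cam,q)-[x0,y0]+.5)*k*f).astype(np.int32)],False,col,1)
    cv2.imwrite(dst,c)
E
python3 - <<'E'
from ov import *
draw("pics/w.png","pics/w3.png",330,180,6,[(leaf((617.9,-11.9,105),-.17),(0,0,255)),(jamb((618.5,-13,0),-.17),(0,255,0))])
E
```

```text
(no output)
```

View pics/w3.png

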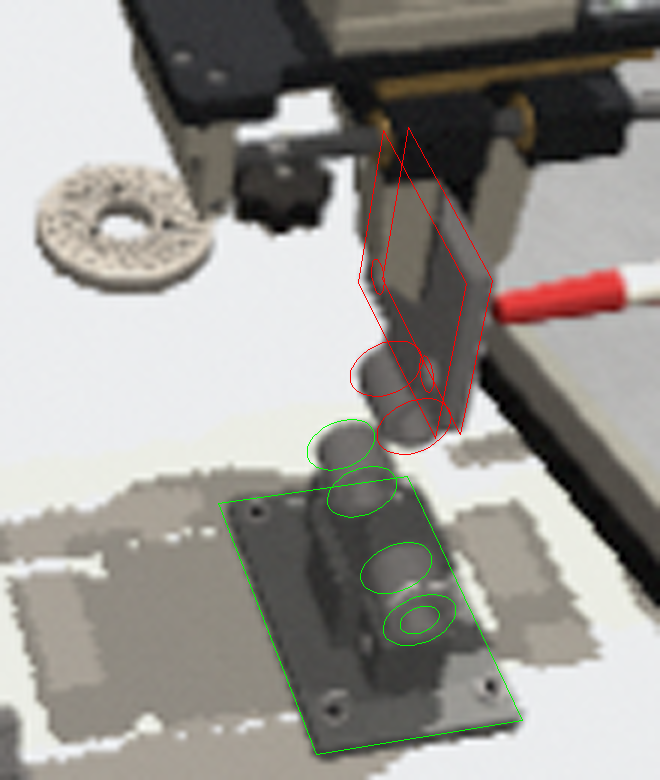

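Run:
```python
import cv2
c=cv2.imread("pics/w3.png")[320:720,220:560];cv2.imwrite("pics/w4.png",cv2.resize(c,None,fx=1.5,fy=1.5))
c=cv2.imread("pics/w.png")[320:720,220:560];cv2.imwrite("pics/w5.png",cv2.convertScaleAbs(cv2.resize(c,None,fx=1.5,fy=1.5),alpha=1.6))
```

```text
(no output)
```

View pics/w4.png

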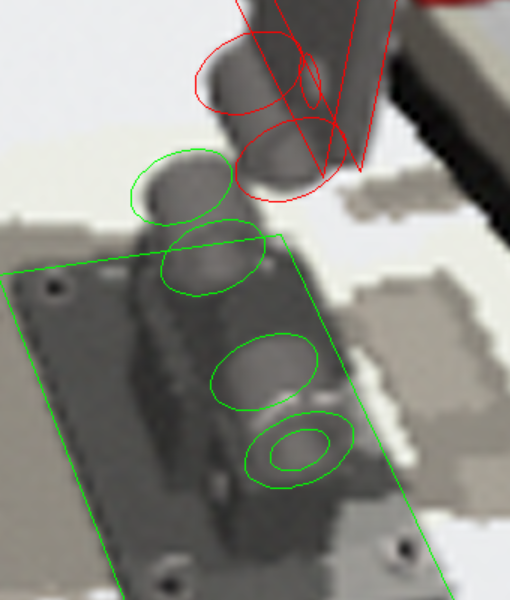

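View pics/w5.png

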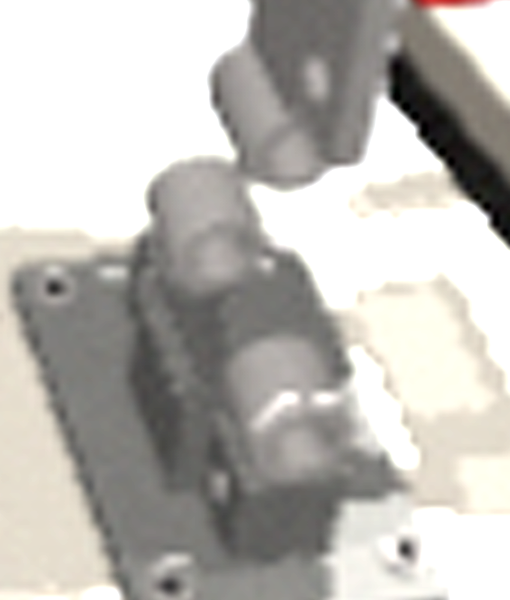

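Request:
{"name": "step_arm", "arguments": {"increments": "0 0 0 0 1.5 15 -1;0 0 0 0 1.5 30 -1;0 0 0 0 1.5 35 -1;0 0 0 0 1.5 35 -1"}}

```text
time: 16.6
tool_pos: [619.2, -13.2, 111.2]
tcp_rot: [-3.14, -0.0, 1.401]
contact_force: [-0.4, 0.6, -1.3]
grip_width: 7.7
```

```bash
python3 snap.py side 355 215 70 90 8 x.png
python3 - <<'E'
from ov import *
from plant import get_obs
p=get_obs()["tool_pos"]
draw("pics/x.png","pics/x3.png",355,215,8,[(leaf((p[0],p[1],p[2]-42),-.17),(0,0,255)),(jamb((619.5,-13,0),-.17),(0,255,0))])
E
```

```text
16.65 [619.5252924  -13.2656644  111.81055189] [-3.14131224e+00 -8.40746893e-05  1.40068955e+00] [ 0.10168998 -0.06097261 -1.42726865] 7.796356050972206
```

View pics/x.png

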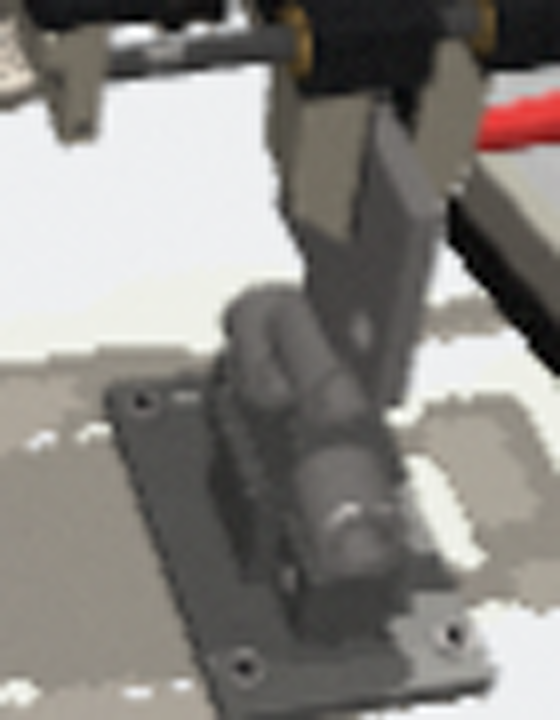

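View pics/x3.png

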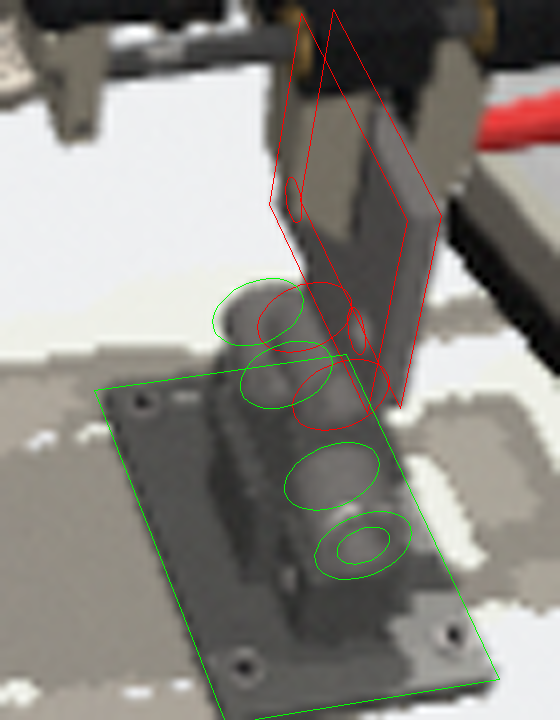

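Request:
{"name": "step_arm", "arguments": {"increments": "0 0 0 0 0 4 -1;0 0 0 0 0 8 -1;0 0 0 0 0 10 -1;0 0 0 0 0 10 -1"}}

```text
time: 17.15
tool_pos: [619.4, -13.2, 101.8]
tcp_rot: [-3.141, -0.0, 1.401]
contact_force: [0.4, -0.5, 0.2]
grip_width: 7.7
```

Request:
{"name": "step_arm", "arguments": {"increments": "0 0 0 0 0 4 -1;0 0 0 0 0 8 -1;0 0 0 0 0 10 -1;0 0 0 0 0 10 -1;0 0 0 0 0 10 -1"}}

```text
time: 17.77
tool_pos: [619.6, -13.2, 92.1]
tcp_rot: [3.141, -0.0, 1.401]
contact_force: [0.2, -0.0, -0.5]
grip_width: 7.7
```

```bash
python3 snap.py side 355 215 70 90 8 y.png
python3 - <<'E'
from ov import *
from plant import get_obs
p=get_obs()["tool_pos"]
draw("pics/y.png","pics/y3.png",355,215,8,[(leaf((p[0],p[1],p[2]-42),-.17),(0,0,255))])
E
```

```text
17.825 [619.59834885 -13.21602576  92.12723257] [ 3.14135806e+00 -1.02490171e-04  1.40077456e+00] [-0.06379806  0.44901983 -1.41947483] 7.725220172975832
```

View pics/y3.png

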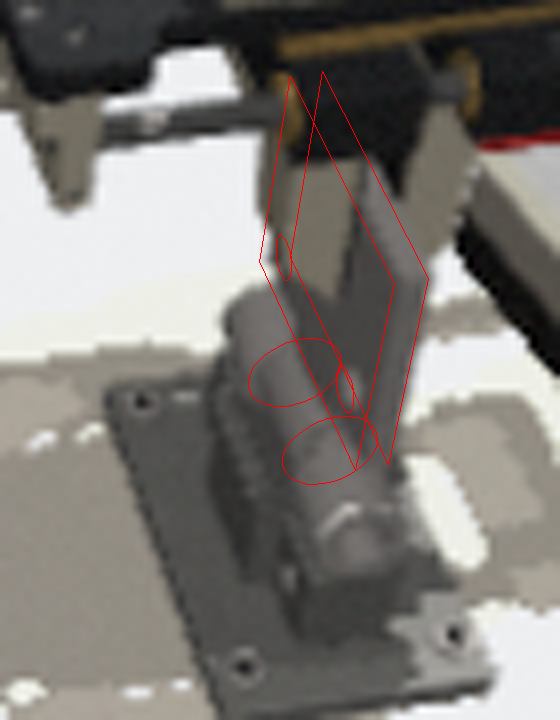

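Request:
{"name": "step_arm", "arguments": {"increments": "0 0 0 0 0 1.5 -1;0 0 0 0 0 3 -1;0 0 0 0 0 3 -1"}}

```text
time: 18.2
tool_pos: [619.4, -13.2, 88.8]
tcp_rot: [-3.141, -0.0, 1.401]
contact_force: [-0.3, 0.3, -1.8]
grip_width: 7.6
```

Request:
{"name": "step_arm", "arguments": {"increments": "0 0 0 0 0 1 -1;0 0 0 0 0 1 -1;0 0 0 0 0 1 -1"}}

```text
time: 18.58
tool_pos: [619.5, -13.2, 88.0]
tcp_rot: [3.142, -0.0, 1.401]
contact_force: [0.3, -0.0, -0.8]
grip_width: 7.9
```

Request:
{"name": "step_arm", "arguments": {"increments": "0 0 0 0 0 1 -1;0 0 0 0 0 1 -1;0 0 0 0 0 1 -1"}}

```text
time: 18.95
tool_pos: [619.6, -13.2, 87.8]
tcp_rot: [3.141, -0.0, 1.401]
contact_force: [-2.6, 0.4, 5.6]
grip_width: 7.7
```

Request:
{"name": "step_arm", "arguments": {"increments": "0 0 0 0 0 1 -1;0 0 0 0 0 1 -1;0 0 0 0 0 1 -1"}}

```text
time: 19.32
tool_pos: [619.7, -13.1, 87.7]
tcp_rot: [3.14, -0.0, 1.401]
contact_force: [-3.4, 0.1, 10.7]
grip_width: 8.0
```

Request:
{"name": "step_arm", "arguments": {"increments": "0 0 0 0 -0.5 0 -1;0 0 0 0 -1 0 -1;0 0 0 0 -1 0 -1;0 0 0 0 -1 0 -1"}}

```text
time: 19.82
tool_pos: [619.0, -13.1, 87.2]
tcp_rot: [3.14, -0.0, 1.401]
contact_force: [-2.3, 0.4, 7.3]
grip_width: 8.2
```

```bash
python3 -c "
from plant import *
s=get_obs();print(s['tool_pos'],s['contact_force'],s['moment'],s['tcp_rot'])"
```

```text
[619.00657069 -13.05897767  87.17988049] [-2.29339067  0.43062422  7.31706538] [-0.00246024  0.51129547 -0.0056932 ] [ 3.13985853e+00 -1.16692758e-04  1.40086532e+00]
```

Request:
{"name": "step_arm", "arguments": {"increments": "0 0 0 0 -0.5 0 -1;0 0 0 0 -1 0 -1;0 0 0 0 -1 0 -1;0 0 0 0 -1 0 -1"}}

```text
time: 20.32
tool_pos: [618.1, -13.0, 86.5]
tcp_rot: [3.14, -0.0, 1.401]
contact_force: [1.1, -0.4, 5.9]
grip_width: 7.7
```

Request:
{"name": "step_arm", "arguments": {"increments": "0 0 0 0 0 1 -1;0 0 0 0 0 1.5 -1;0 0 0 0 0 1.5 -1;0 0 0 0 0 1.5 -1"}}

```text
time: 20.82
tool_pos: [618.2, -12.9, 86.4]
tcp_rot: [3.139, -0.0, 1.401]
contact_force: [-2.6, 0.6, 14.3]
grip_width: 7.7
```

```bash
python3 snap.py side 355 215 70 90 8 z.png
python3 - <<'E'
from ov import *
from plant import get_obs
s=get_obs();p=s["tool_pos"];print(s["moment"])
draw("pics/z.png","pics/z3.png",355,215,8,[(leaf((p[0],p[1],45),-.17),(0,0,255))])
E
```

```text
20.875 [618.23654975 -12.94848229  86.39132262] [ 3.13913800e+00 -8.85312874e-05  1.40081743e+00] [-1.82408271 -0.30863555 14.25365641] 7.3652848983117565
[-0.06168125  0.62387072 -0.05128934]
```

View pics/z.png

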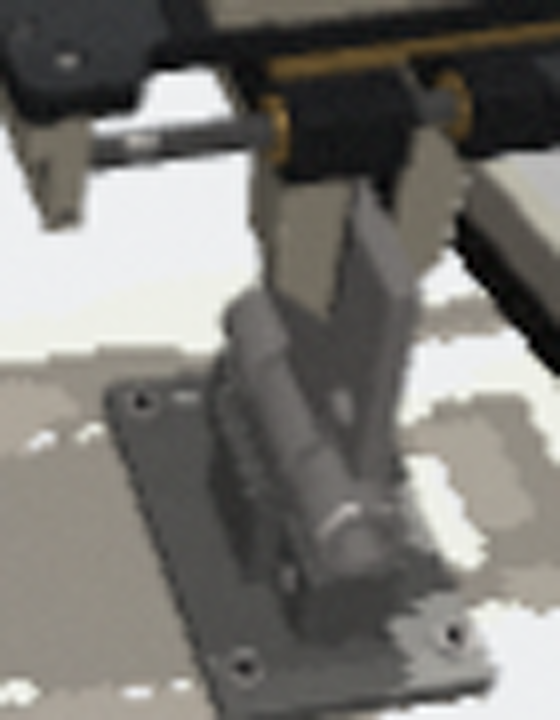

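View pics/z3.png

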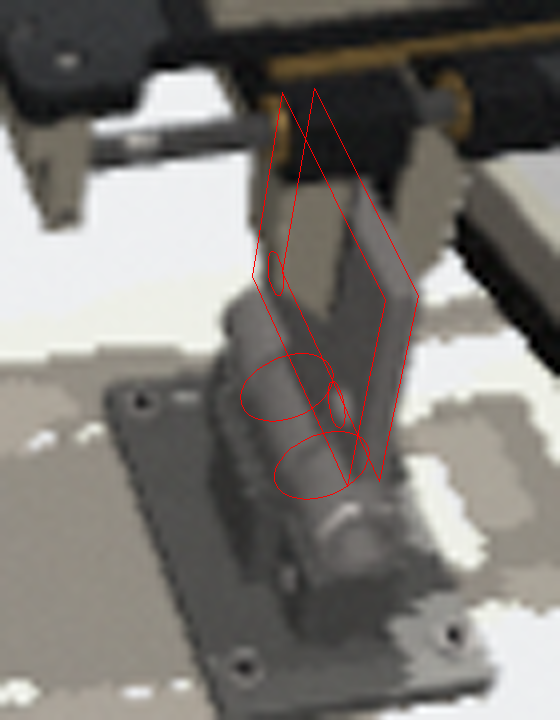

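Request:
{"name": "step_arm", "arguments": {"increments": "0 0 0 0 -0.5 -0.5 -1;0 0 0 0 -0.5 -0.5 -1;0 0 0 0 -0.5 -0.5 -1;0 0 0 0 -0.5 -0.5 -1"}}

```text
time: 21.38
tool_pos: [618.1, -12.9, 86.4]
tcp_rot: [3.139, -0.0, 1.401]
contact_force: [-0.1, -0.2, 10.3]
grip_width: 7.8
```

Request:
{"name": "step_arm", "arguments": {"increments": "0 0 0 0 0 0 -1;0 0 0 0 0 0 -1;0 0 0 0 0 0 -1;0 0 0 0 0 0 -1"}}

```text
time: 21.88
tool_pos: [618.1, -12.9, 86.4]
tcp_rot: [3.139, -0.0, 1.401]
contact_force: [0.8, 1.1, 10.1]
grip_width: 7.9
```

```bash
python3 snap.py side 210 130 230 230 2.6 fin.png; python3 snap.py top 180 130 270 160 2.9 fin2.png
```

```text
21.925 [618.0796756  -12.95383291  86.40774039] [ 3.13859250e+00 -1.51308891e-04  1.40074368e+00] [-0.36091043 -0.62973588  9.62366847] 7.764351923862
21.975 [618.11137924 -12.95822316  86.42888962] [ 3.13850079e+00 -1.43257732e-04  1.40073435e+00] [ 8.64062880e-03 -3.00338852e-02  1.02481140e+01] 7.648991211823254
```

View pics/fin.png

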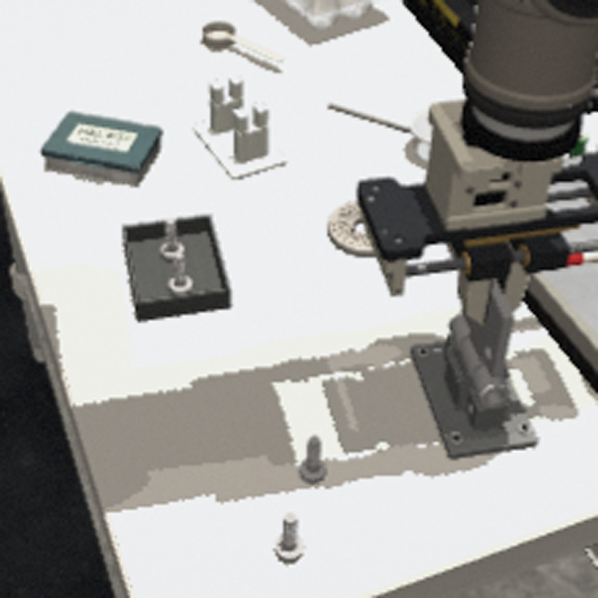

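View pics/fin2.png

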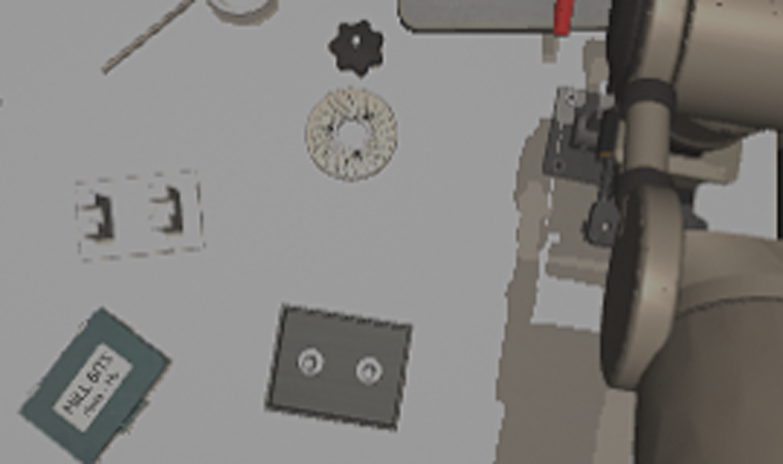

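The final pictures show two bolts upright in the tray at (310,362) and (370,371) in the top crop. The other two are out on the table, and the disc, knob and tin are where they were. The leaf is seated and gripped, so I'm handing in.

```bash
python3 -c "
from plant import *
print(close_job())"
```

```text
the job is handed in; nothing more can be done
None
```

The job is handed in, finished at about 22 s of the 58 s allowed. Two bolts stand in the tray, the other two are still on the table, and the leaf is in the V rest, upright and still gripped.

**Last checks**
- **Seating:** pressing harder did not lower the leaf any further. It rests with about 10 N upward and almost no sideways force. The gripper was open about 7.8 mm on the 8 mm plate, and the tool was within 0.003 rad of vertical.
- **Hole alignment:** the three knuckles look in line from the side camera. I could not see through the holes, and the end gaps between knuckles were too small to measure in the picture.
- **Other items:** the disc, the star knob and the tin look unmoved in the final pictures.

**What disagreed**
- **Fingertip length:** the fingertips are about 25 to 30 mm shorter than the stated 22 mm. I saw this in the pictures, and the tool met no contact at a height where the stated length would have touched the table. I set the grasp heights from the pictures instead.
- **Camera agreement:** the two cameras differed by 2 to 4 mm on most points, and by about 8 mm on the leaf's top edge. I used averages, then shifted the leaf about 1.5 mm sideways by force feedback to centre it in the V.
- **Seated height:** the tool ended about 0.6 mm lower than I had calculated.

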